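Ratchet an obsidian core tight in the padded bench clamp

ROBOT

A 6-joint arm with a two-finger parallel gripper is mounted at the origin on the work surface. World frame = base frame: x ahead of the robot, y to its left, z up, the work surface at z = 0. Lengths are in m, angles in rad, forces in N, time in s.
With the tool pointing down it reaches from about 0.4 to 0.825 m from the base axis. Payload 7 kg.
Tool frame: the origin (TCP) lies at the very end of the fingers, on their centre line; the grasp point (between the pads) lies arm.pinch_z behind it (arm.pinch_z is the distance from the TCP to the grasp point, in m); y points along the fingers, z is the direction in which the jaws open and shut, and the axes are right-handed (so a half turn about y gives the same grasp; the last joint's range is limited). The gripper opens to 88 mm and grips with 3 to 60 N. Pads are 19 mm wide; open, the fingers measure 130 mm over their backs; the gripper's body (78 mm by 193 mm) begins 47 mm behind the grasp point.
Start: joints at [1.463, 0.359, 0.012, 0, -1.224, -0.288], TCP at [0.26, 0.623, 0.227] pointing down, gripper open.
Joint ranges: [-3.07, 3.07], [-1.43, 2.12], [-1.02, 1.25], [-3.03, 1.67], [-3.05, -0], [-3.03, 3.03]. Speed limits (rad/s): [2.39, 2.39, 3.01, 3.14, 3.14, 3.14].

INTERFACE

Orientations are given as a rotation vector (axis times angle).
In Python, from rig import arm, vision, ticket, nets gives the robot as it stands.
- The arm moves only by the tool apply_moves, never from a script. Its argument "motion" is text: rows parted by semicolons, each of 4 numbers parted by spaces: the shift along the tool's x, y, z in cm, then the turn about the tool's y in rad. A call has 1 to 12 rows; each row is the pose to reach, as a shift and turn from the pose commanded when the call began, along the tool's axes at that moment; what a row does not reach only later rows make up. A row lasts 1/8 s, in which the tool goes at most 62.5 mm and 10.7 degrees, less where a joint would pass 70% of its speed; a pose out of reach is approached as far as the arm can. A call with a gripper value outside its range is refused whole. "hand" is the opening, from 0 (shut) to 1 (fully open), set as the call begins (left out, the last holds). The fingers move at their own pace and stop on an object; the grip force is fixed at half the most. Time passes only in rows, so rows that repeat a pose let the fingers close. It gives the time, the measured TCP pose, the force and the opening at its end, in the units of the state.
- arm.get_obs(): the state, without advancing time (a new reading comes with each control period).
- vision.camera(name): name is "scene" or "top"; returns the picture (420x560x3 uint8, red, green, blue); there is no depth.
- vision.camera_model(name): a dict with "intrinsics" (3x3 intrinsics, pixels), "rvec" (rotation vector, rad) and "tvec" (3), from world to camera coordinates, as OpenCV has them. Camera axes: x right, y down, z forward; pixel columns grow to the right and rows downward; lengths in m; the calibration is good to about 2 mm. A picture is of the moment at which its call begins. camera_model takes no time and is no camera call.
- ticket.sign_off(): hands the job in, once; it reports no verdict.
Trained networks look in the newest picture that a camera, given by its name, has taken for a name from the list of things; names that differ only in an ending like _2 or _b are one class to them, and where a whole thing is asked for, a point or a joint stands for the part that bears it (a point fixed in the world has none). Each returns a list of dicts, best first, with "p" (0 to 1); they miss things now and then, are a little off and sometimes report something else, mostly with a low value. They report only what shows in the picture. A call takes as long as a camera call. They do not tell look-alikes from the thing itself.
- nets.cut_out(label, camera): "region" (420x560 bool, what is visible of it) and "rect" ([left, top, width, height] as shares, 0 to 1, of the picture: columns of its width, rows of its height, round what is visible of it).
- nets.place_of(label, camera): "centre" ([column, row] as shares, 0 to 1, of the picture: columns of its width, rows of its height: a listed point, or the origin of a listed thing).
The state is a dict: "time_s": time; "joint_pos": joint angles; "qvel": joint speeds; "tau": joint torques, N m; "eef_pos": TCP position; "eef_rot": TCP orientation; "contact_force": force on the tool from outside, world axes, zero at the start; "ft_torque": the same for the moment, N m; "width": opening from 0.0 (shut) to 1.0 (fully open).
Only numpy, scipy, OpenCV 4.12 (cv2) and the standard library are available. Lean on these libraries where they do the work, as an engineer would, in place of code of your own. Each camera call takes 0.05 s, during which the arm holds its last target.

TASK

Stand the black obsidian core upright on the bed of the green ratchet clamp, between its two rubber-faced jaws, and let go of it. Then swing the orange-post lever back and forth, notch by notch, until the moving jaw has the core firmly pressed flat against the fixed jaw, but stop at the first firm notch, because obsidian cracks when it is squeezed too hard. Finish with the lever swung back to its rest on the robot's side and let go, and leave the other stones and tools where they lie.

Things in the scene. Friction and masses are not known exactly. Their poses are not given: they have to be found in the camera images.
- core: glossy black obsidian core: a sawn block 36 mm (its x) by 44 mm (its y) by 36 mm high plus a small rough crown (47 mm in all), 0.15 kg. Origin at the centre of its underside, z up. Grip it across the 36 mm x width; the jaws take the 44 mm y width. Stands on the 4 mm cork mat at the left beside the tan chert core of the same shape (they swap places). Firm from 20 N of squeeze, cracks above 90 N.
- chert: tan chert core, same shape as the black one; leave it alone. Origin at the centre of its underside.
- bed (a point): point on the top of the clamp's green bed (20 mm above the table), where the core should stand, on the jaws' centre line. Its axes are the clamp's: x across the jaws (roughly away from the robot), y the closing direction from moving to fixed jaw, z up. Jaw faces are 56 mm wide in x and rise 35 mm above the bed.
- fixed_face (a point): centre of the rubber face of the fixed jaw, 20 mm above the bed, about 30 mm further along the clamp's +y than bed (this jaw was set and locked by hand, so 28 to 32 mm). The face looks to -y of the clamp. Same axes as bed.
- pad: rubber face plate of the moving jaw. Origin: bottom centre of its pressing face, 1 mm above the bed; the face looks to +y of the clamp (same axes) and starts 56 to 73 mm short of the fixed face. It rides on springs in the moving jaw, 8 N per mm: once the core is tight the plate stops while the jaw behind it goes on, so its position does not show the squeeze.
- lever (a joint): lever angle about its vertical axis, rad: -0.60 (rest, toward the robot) to +0.60 (away), both hard stops; 0 = lever along -y of the clamp. Growing angle (counter-clockwise from above) is the working stroke: a pawl turns the 20-tooth wheel (0.314 rad a notch) and the jaw closes 12 mm per rad. Falling angle is the free return: it clicks over the teeth while a catch holds the wheel.
- lever_axis (a point): point on the lever's vertical axis, 80 mm above the table, axes as bed. The catch lets the wheel drop back by up to one notch (3.8 mm of jaw) when the lever goes back after a push, and the pawl may take up to a notch of lever travel before it bites. The lever stays where it is left.
- post_top (a point): centre of the top of the lever's orange upright post, 148 mm above the table. The post is 18 mm in diameter, 70 mm tall, fixed on the lever 130 mm from its axis (lever bar's top 78 mm above the table). Its axes turn with the lever. Moving the lever takes 1 to 2 N either way; each 10 N of squeeze adds about 0.9 N in the working stroke (held still, friction hides up to 1 N).
- cobble: grey round hammerstone, 72 mm across, 46 mm high, a bystander. Origin at its underside.
- billet: pale antler billet, 200 mm long, 28 mm thick, a bystander. Origin near its middle, on the table.
- flaker: wooden flaking tool with a copper tip, 135 mm long, a bystander. Origin near its middle, on the table.
- abrader: dark grey abrading block 90 x 45 x 22 mm, a bystander. Origin at the centre of its underside.
- brush: bench brush, 170 mm long, a bystander. Origin near its middle, on the table.
There are look-alikes about, which are no part of the job. Of the things like the core, leave any that is yellow; of the rest the larger one is meant.

How it is judged:
By the outcome, as a careful person would: the job done as asked, in the order asked, and still so for the second after the job is handed in, with the robot touching nothing.
It also fails if it takes over 72 s, if anything falls off the work surface, if the arm or the gripper's body presses on something with over 40 N, if the wrist force passes 120 N, or if a joint passes its speed limit or range.

## Working session

There is one attempt and no reset: what is moved stays moved. The work goes in short steps, Python scripts to look and compute and a tool call to move; the robot and the scene stay as the last step left them, time stands still between calls to the robot, and variables do not carry over. Pictures are saved under pics/ and viewed, and the job is handed in when it is done.

Besides the shell and the picture viewer there is one more tool, called as name(argument=value, ...) on one line, values as JSON. apply_moves: Moves the arm, as the interface text tells. Its arguments: {"type":"object","properties":{"motion":{"type":"string"},"hand":{"type":"number"}},"required":["motion"]}

```bash
ls; mkdir -p pics; python3 - <<'E'
from rig import arm, vision, ticket, nets
import cv2
print(arm.get_obs(), arm.pinch_z)
for c in ("scene","top"):
    im=vision.camera(c); cv2.imwrite(f"pics/{c}0.png",im[:,:,::-1]); print(c,vision.camera_model(c))
E
```

```text
pics
{'time_s': 0.0, 'joint_pos': array([ 1.46309737e+00,  3.59365627e-01,  1.10131769e-02, -3.82603604e-04,
       -1.22412348e+00, -2.88079262e-01]), 'qvel': array([-0.00117452, -0.0015402 , -0.00042174,  0.00191811,  0.00137534,
        0.00078438]), 'tau': array([-7.50570180e-04, -5.82735193e+01,  2.93040454e+01,  6.99710503e+00,
        6.87916239e-03, -1.84010605e-04]), 'eef_pos': array([0.2600641 , 0.62231661, 0.22561073]), 'eef_rot': array([-0.40175254, -2.00225503,  2.00574026]), 'contact_force': array([-0.20253652, -0.10305916,  0.05143698]), 'ft_torque': array([0.03412887, 0.02814842, 0.06294598]), 'width': 1.0000138562577716} 0.0188
scene {'intrinsics': array([[520.37465383,   0.        , 284.49034934],
       [  0.        , 520.37465383, 206.68768455],
       [  0.        ,   0.        ,   1.        ]]), 'rvec': array([ 0.79653161,  2.54403764, -1.16368735]), 'tvec': array([ 0.46592112, -0.13527523,  1.69646848])}
top {'intrinsics': array([[519.63384502,   0.        , 290.84617724],
       [  0.        , 519.63384502, 212.41670847],
       [  0.        ,   0.        ,   1.        ]]), 'rvec': array([ 2.10870313, -2.1303847 ,  0.2007848 ]), 'tvec': array([0.03343261, 0.59542165, 1.41615962])}
```

View pics/scene0.png

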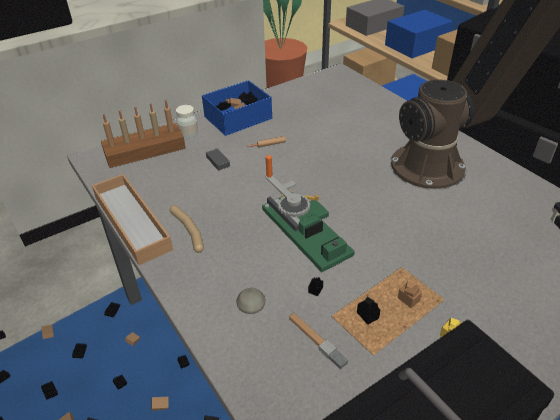

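View pics/top0.png

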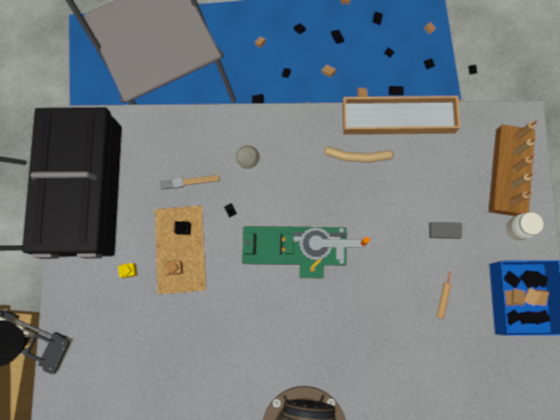

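The black core stands on the mat (top image ~182,228). A smaller black stone is at (230,210) and a yellow one at (126,270). The clamp's bed is at ~(268,243), and the lever runs from its axis at (316,243) to its post at (365,241).

```bash
cat > h.py <<'E'
from rig import arm, vision, ticket, nets
import cv2, numpy as np
from scipy.spatial.transform import Rotation as R
M={c:vision.camera_model(c) for c in("scene","top")}
def proj(p,c):
    m=M[c]; return cv2.projectPoints(np.array(p,float).reshape(-1,1,3),m["rvec"],m["tvec"],m["intrinsics"],None)[0].reshape(-1,2)
def ray(px,c):
    m=M[c]; Rm=R.from_rotvec(m["rvec"]).as_matrix(); o=-Rm.T@m["tvec"]
    d=Rm.T@np.linalg.inv(m["intrinsics"])@np.array([px[0],px[1],1]); return o,d
def onz(px,c,z):
    o,d=ray(px,c); return o+d*(z-o[2])/d[2]
def tri(a,b):
    P=[M[c]["intrinsics"]@np.c_[R.from_rotvec(M[c]["rvec"]).as_matrix(),M[c]["tvec"]] for c in("scene","top")]
    x=cv2.triangulatePoints(P[0],P[1],np.array(a,float).reshape(2,1),np.array(b,float).reshape(2,1)).ravel(); return x[:3]/x[3]
def snap(c,name): 
    im=vision.camera(c); cv2.imwrite(f"pics/{name}.png",im[:,:,::-1]); return im
def crop(im,x0,y0,w,h,s,name):
    cv2.imwrite(f"pics/{name}.png",cv2.resize(im[y0:y0+h,x0:x0+w,::-1],None,fx=s,fy=s,interpolation=cv2.INTER_CUBIC))
E
python3 - <<'E'
from h import *
np.set_printoptions(precision=4,suppress=True)
Z={"core":.004,"chert":.004,"bed":.02,"fixed_face":.04,"pad":.021,"lever_axis":.08,"post_top":.148}
for l in Z:
    for c in("scene","top"):
        for r in nets.place_of(l,c)[:4]:
            px=np.array(r["centre"])*[560,420]; print(l,c,round(r["p"],2),px,onz(px,c,Z[l]))
for c,b in(("scene",(255,145,110,130)),("top",(230,210,150,80))):
    im=cv2.imread(f"pics/{c}0.png")[:,:,::-1]; crop(im,*b,5,c+"0clamp")
im=cv2.imread("pics/top0.png")[:,:,::-1]; crop(im,110,190,140,110,5,"top0mat")
im=cv2.imread("pics/scene0.png")[:,:,::-1]; crop(im,300,260,150,100,5,"scene0mat")
E
```

```text
core scene 0.7 [367.024 314.202] [0.559  0.3416 0.004 ]
core scene 0.54 [315.28  291.186] [0.6178 0.2139 0.004 ]
core scene 0.49 [451.024 336.714] [0.4436 0.5001 0.004 ]
core top 0.7 [229.488 212.814] [0.6068 0.2079 0.004 ]
core top 0.56 [128.408 272.706] [0.4342 0.4968 0.004 ]
core top 0.51 [184.016 230.286] [0.5562 0.3402 0.004 ]
chert scene 0.81 [408.408 301.182] [0.4503 0.3699 0.004 ]
chert top 0.64 [174.384 268.884] [0.4439 0.3647 0.004 ]
bed scene 0.98 [321.72  246.288] [0.519  0.1106 0.02  ]
bed scene 0.73 [365.904 315.714] [0.5733 0.3518 0.02  ]
bed top 0.67 [268.576 244.692] [0.5091 0.0924 0.02  ]
bed top 0.3 [441.616 233.1  ] [ 0.5376 -0.4067  0.02  ]
fixed_face scene 0.96 [330.4  245.91] [0.512  0.1379 0.04  ]
fixed_face top 0.67 [251.776 241.794] [0.5153 0.1391 0.04  ]
pad scene 0.74 [315.896 236.292] [0.5093 0.0718 0.021 ]
pad scene 0.27 [268.184 159.012] [ 0.4194 -0.3059  0.021 ]
pad top 0.52 [283.416 246.792] [0.5025 0.0497 0.021 ]
pad top 0.16 [253.624 241.71 ] [0.5181 0.1353 0.021 ]
lever_axis scene 0.89 [293.328 197.82 ] [ 0.5058 -0.0403  0.08  ]
lever_axis scene 0.61 [333.592 245.784] [0.531  0.1723 0.08  ]
lever_axis top 0.94 [316.792 240.618] [ 0.5112 -0.0436  0.08  ]
lever_axis top 0.61 [283.08  244.608] [0.5011 0.0496 0.08  ]
lever_axis top 0.59 [440.608 230.286] [ 0.5365 -0.387   0.08  ]
post_top scene 0.73 [266.896 153.594] [ 0.5002 -0.1805  0.148 ]
post_top top 0.61 [365.288 236.208] [ 0.5123 -0.1682  0.148 ]
```

View pics/scene0clamp.png

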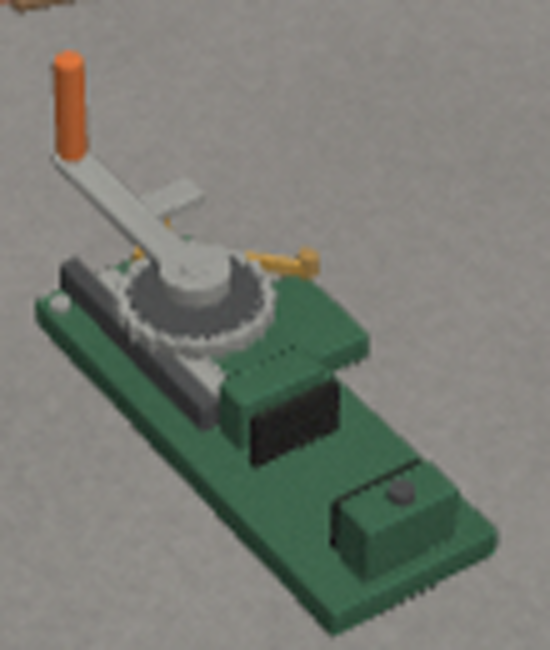

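View pics/top0clamp.png

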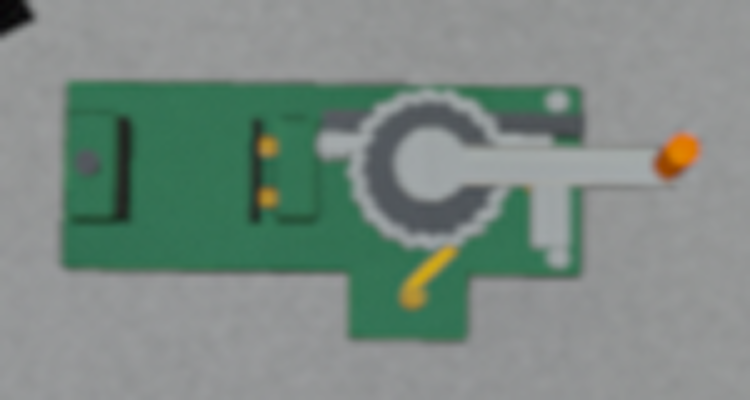

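View pics/top0mat.png

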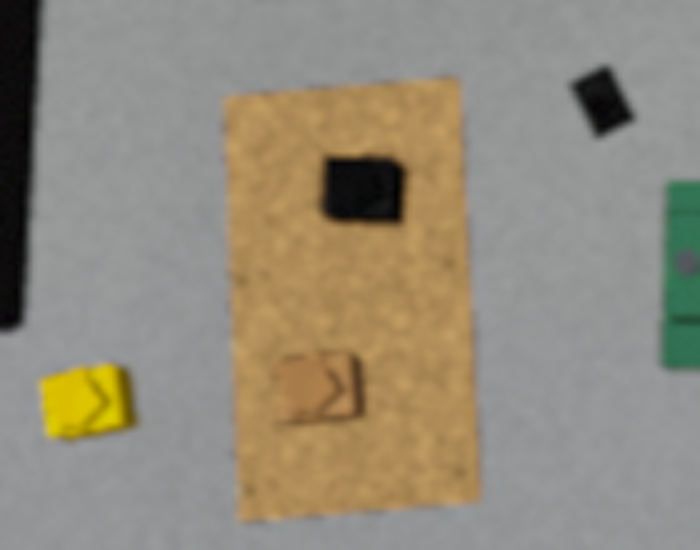

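View pics/scene0mat.png

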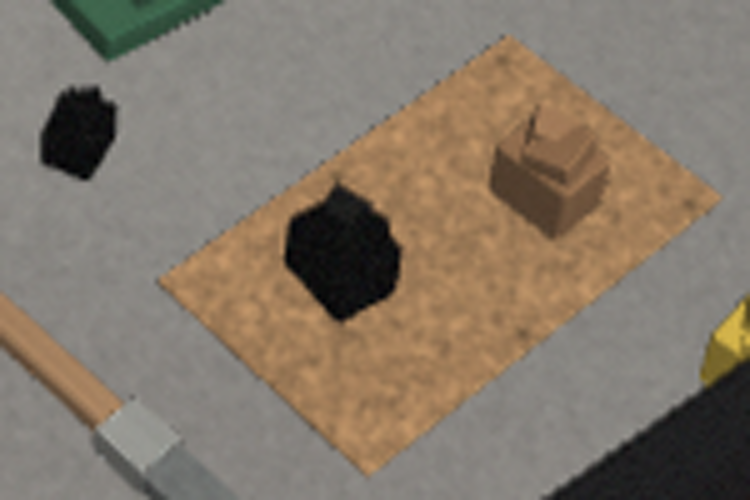

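```bash
cat > fit.py <<'E'
from h import *
from scipy.optimize import minimize, differential_evolution
np.set_printoptions(precision=4,suppress=True)
def boxpts(x,y,yaw,z0,sx=.036,sy=.044,h=.036):
    c,s=np.cos(yaw),np.sin(yaw)
    return np.array([[x+c*a-s*b,y+s*a+c*b,z] for a in(-sx/2,sx/2) for b in(-sy/2,sy/2) for z in(z0,z0+h)])
def fitcore(im,c,guess,z0,half=30,thr=45):
    g=im.max(axis=2); px=proj([guess[0],guess[1],z0+.02],c)[0].astype(int)
    x0,y0=px-half; S=8
    sub=cv2.resize(g[y0:y0+2*half,x0:x0+2*half],None,fx=S,fy=S,interpolation=cv2.INTER_LINEAR)
    m=(sub<thr).astype(np.uint8)
    n,l,st,ce=cv2.connectedComponentsWithStats(m); k=l[half*S,half*S]
    m=(l==k).astype(np.uint8)
    def cost(p):
        q=(proj(boxpts(*p,z0),c)-[x0,y0]+.5)*S-.5
        r=np.zeros_like(m); cv2.fillConvexPoly(r,cv2.convexHull(q.astype(np.float32)).astype(np.int32),1)
        return (r!=m).sum()
    b=[(guess[0]-.015,guess[0]+.015),(guess[1]-.015,guess[1]+.015),(-.5,.5)]
    o=differential_evolution(cost,b,seed=1,popsize=20,maxiter=80)
    return o.x,o.fun/m.sum(),m.sum()/S/S
E
python3 - <<'E'
from fit import *
im=cv2.imread("pics/top0.png")[:,:,::-1]
for t in(40,55,70): print(fitcore(im,"top",(.555,.34),.004,thr=t))
im=cv2.imread("pics/scene0.png")[:,:,::-1]
for t in(30,45): print(fitcore(im,"scene",(.555,.34),.004,thr=t))
print(tri((293.3,197.8),(316.8,240.6)),"axis"); print(tri((266.9,153.6),(365.3,236.2)),"post")
print(tri((321.7,246.3),(268.6,244.7)),"bed",tri((330.4,245.9),(251.8,241.8)),"ff",tri((315.9,236.3),(283.4,246.8)),"pad")
for p in [(67,83),(580,88),(580,275),(62,268)]: print(onz(np.array(p)/5-.4+[230,210],"top",.02))
print("post top px",onz(np.array((683,150))/5-.4+[230,210],"top",.148), "hub",onz(np.array((431,164))/5-.4+[230,210],"top",.08),"bar end",onz(np.array((655,166))/5-.4+[230,210],"top",.078))
for n,p in dict(ff=(118,168),ff1=(124,118),ff2=(121,220),mf1=(259,120),mf2=(255,220)).items(): print(n,onz(np.array(p)/5-.4+[230,210],"top",.055))
E
```

```text
(array([ 0.5605,  0.3395, -0.4002]), np.float64(0.5238420282788884), np.float64(160.234375))
(array([ 0.5609,  0.3411, -0.2787]), np.float64(0.42444484564000723), np.float64(173.09375))
(array([ 0.5614,  0.3423, -0.2525]), np.float64(0.337665625791206), np.float64(185.140625))
(array([ 0.5605,  0.3451, -0.3291]), np.float64(0.2902910898118566), np.float64(352.125))
(array([ 0.5597,  0.3434, -0.2053]), np.float64(0.18030813673567644), np.float64(389.4375))
[ 0.5087 -0.0415  0.0814] axis
[ 0.5099 -0.166   0.1605] post
[0.5095 0.0949 0.0019] bed [0.5143 0.1394 0.0427] ff [0.5011 0.0535 0.0028] pad
[0.5638 0.1663 0.02  ]
[ 0.5577 -0.1305  0.02  ]
[ 0.4497 -0.1272  0.02  ]
[0.4567 0.1683 0.02  ]
post top px [ 0.5032 -0.1702  0.148 ] hub [ 0.5063 -0.0407  0.08  ] bar end [ 0.5042 -0.1645  0.078 ]
ff [0.5092 0.1339 0.055 ]
ff1 [0.5376 0.1307 0.055 ]
ff2 [0.4799 0.1321 0.055 ]
mf1 [0.5357 0.0546 0.055 ]
mf2 [0.4791 0.0572 0.055 ]
```

```bash
python3 - <<'E'
from fit import *
im=cv2.imread("pics/top0.png")[:,:,::-1]
print(im.max(axis=2)[218:240,170:195])
for t in(90,110,125): print(fitcore(im,"top",(.555,.34),.004,thr=t,half=20))
im=cv2.imread("pics/scene0.png")[:,:,::-1]
for t in(60,90,110): print(fitcore(im,"scene",(.555,.34),.004,thr=t,half=20))
E
```

```text
[[171 168 167 170 175 177 176 175 178 178 175 175 181 188 184 179 176 176
  179 184 182 177 177 179 177]
 [169 171 169 165 168 172 174 176 179 181 183 184 184 181 176 171 170 168
  168 177 178 175 176 181 181]
 [170 173 175 170 159 154 159 165 170 173 178 177 161 147 148 152 156 155
  155 168 174 172 172 180 181]
 [174 175 177 170 140 103  91  97 101 102 107 106  90  77  83  91  96  98
  113 146 165 168 170 176 178]
 [175 175 175 166 126  61  20  17  17  19  20  19  17  17  24  30  30  33
   53  91 130 156 167 173 174]
 [178 173 169 160 119  54  17  14  13  13  14  15  13  13  12  16  16  18
   14  33  82 136 159 166 167]
 [182 175 168 154 111  51  14  15  12  17  13  16  13  14  13  14  19  17
   14   9  50 112 153 168 167]
 [181 178 173 153 104  45  14  12  14  12  13  13  14  13  11  10  15  18
   16   9  52 119 164 176 173]
 [178 175 171 151 106  46  16  14  14  14  13  11  13  14  12   9  15  18
   13   8  60 128 169 181 179]
 [176 174 171 152 107  47  13  17  16  13  15  12  12  13  11   7  12  19
   16   6  61 130 168 178 177]
 [177 177 173 152 104  44  17  15  16  16  13  13 
[... 1069 characters left out ...]
 176
  175 177 178 184 189 185 178]
 [173 176 177 175 170 167 169 169 168 169 171 174 179 180 176 174 177 176
  176 176 177 184 190 185 177]]
(array([ 0.5613,  0.3421, -0.2098]), np.float64(0.23899712799813708), np.float64(201.296875))
(array([ 0.5611,  0.3407, -0.1268]), np.float64(0.14636415688519896), np.float64(218.3125))
(array([ 0.5613,  0.3412, -0.0451]), np.float64(0.08375378405650857), np.float64(232.265625))
(array([ 0.5588,  0.3431, -0.0879]), np.float64(0.1414449550140943), np.float64(404.640625))
(array([ 0.5591,  0.3436, -0.0643]), np.float64(0.0876982830592762), np.float64(430.453125))
(array([ 0.5596,  0.3442, -0.0673]), np.float64(0.07003280061413916), np.float64(447.78125))
```

```bash
python3 - <<'E'
from fit import *
o=arm.get_obs(); print(R.from_rotvec(o["eef_rot"]).as_matrix())
im=cv2.imread("pics/top0.png")[:,:,::-1]; crop(im,236,225,60,40,13,"t0")
im=cv2.imread("pics/scene0.png")[:,:,::-1]; crop(im,295,212,65,55,12,"s0")
E
```

```text
[[-0.9227  0.     -0.3856]
 [ 0.3856  0.0001 -0.9227]
 [-0.     -1.     -0.0001]]
```

View pics/t0.png

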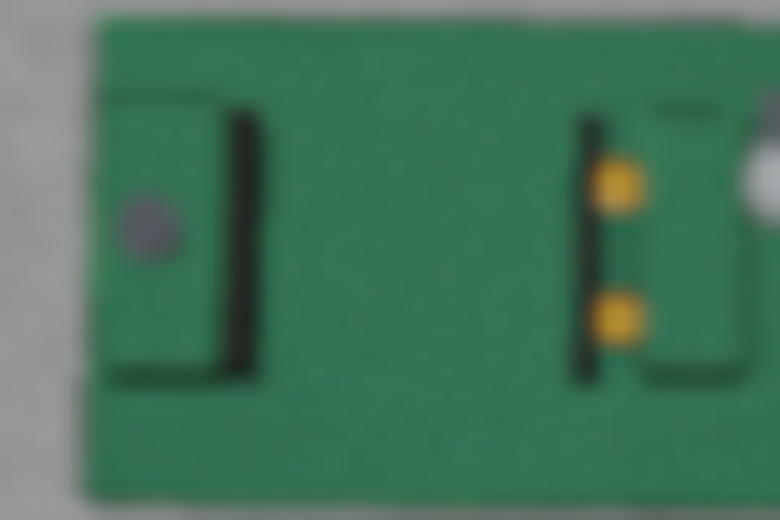

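View pics/s0.png

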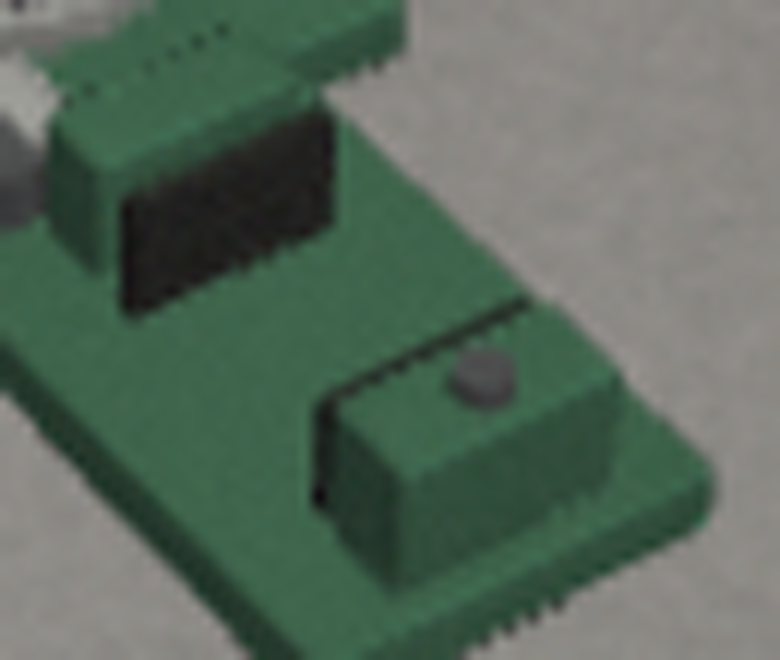

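```bash
python3 - <<'E'
from fit import *
T=lambda x,y,z:onz(np.array([x+.5,y+.5])/13-.5+[236,225],"top",z)
S=lambda x,y,z:onz(np.array([x+.5,y+.5])/12-.5+[295,212],"scene",z)
print("ff top", T(264,105,.021),T(258,380,.021))
print("mf top", T(584,115,.054),T(574,380,.054))
print("ff scene",S(316,405,.055),S(527,297,.055))
print("mf scene",S(128,320,.021),S(335,230,.021),S(120,198,.055),S(332,108,.055))
# tool motions
E
```

```text
ff top [0.5445 0.129  0.021 ] [0.4832 0.1301 0.021 ]
mf top [0.5364 0.0572 0.054 ] [0.4788 0.0597 0.054 ]
ff scene [0.5405 0.1332 0.055 ] [0.4823 0.1335 0.055 ]
mf scene [0.5376 0.061  0.021 ] [0.4812 0.0646 0.021 ] [0.5368 0.0561 0.055 ] [0.4798 0.0599 0.055 ]
```

```bash
cat > mv.py <<'E'
import sys; from h import *
def tgt(x,y,z,zang_deg=None):
    o=arm.get_obs(); Rm=R.from_rotvec(o["eef_rot"]).as_matrix(); d=Rm.T@(np.array([x,y,z])-o["eef_pos"])
    t=0
    if zang_deg is not None:
        a=np.degrees(np.arctan2(Rm[1,2],Rm[0,2])); t=np.radians((a-zang_deg+180)%360-180)
    print("shift cm",np.round(d*100,2),"turn",round(t,3),"F",np.round(o["contact_force"],2),"w",round(o["width"],3),"t",o["time_s"],"p",np.round(o["eef_pos"],4))
if __name__=="__main__": tgt(*map(float,sys.argv[1:]))
E
python3 mv.py .5605 .342 .2 177.1; python3 mv.py .5605 .342 .014 177.1
```

```text
shift cm [-38.53   2.66  14.33] turn 1.226 F [ 0.12 -0.65 -0.35] w 1.003 t 0.8 p [0.2603 0.6228 0.2266]
shift cm [-38.53  21.26  14.33] turn 1.226 F [ 0.12 -0.65 -0.35] w 1.003 t 0.8 p [0.2603 0.6228 0.2266]
```

apply_moves(motion="-5 0 3 0.15; -11 0 5 0.33; -17 1 7 0.51; -23 2 9 0.69; -28.5 2.6 11 0.87; -34 2.6 13 1.05; -38.5 2.7 14.3 1.226; -38.5 2.7 14.3 1.226; -38.5 2.7 14.3 1.226", hand=0.75)

```text
time_s: 1.92
eef_pos: [0.5603, 0.3423, 0.1995]
eef_rot: [-1.233, -1.172, 1.172]
contact_force: [-0.1, 0.6, -0.2]
width: 0.75
```

```bash
python3 mv.py .5605 .342 .012 177.1; python3 - <<'E'
from h import *
im=snap("top","top1"); crop(im,110,160,140,120,5,"top1c")
E
```

```text
shift cm [-0.03 18.75 -0.02] turn 0.0 F [-0.06  0.65 -0.17] w 0.75 t 1.925 p [0.5603 0.3423 0.1995]
```

View pics/top1c.png

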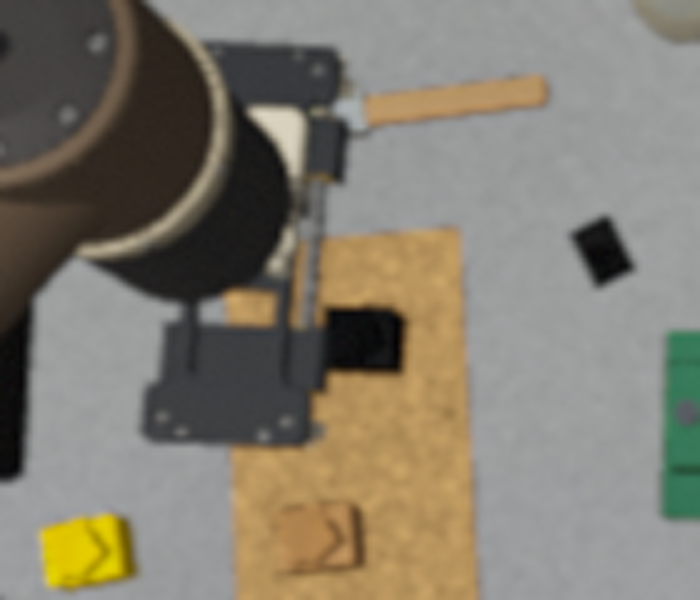

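The open gripper hangs above the core (core at ~(183,228) full-frame), and the descent path looks free.

apply_moves(motion="0 5 0 0; 0 10 0 0; 0 14 0 0; 0 17 0 0; 0 18.7 0 0; 0 18.7 0 0")

```text
time_s: 2.72
eef_pos: [0.5595, 0.3427, 0.0118]
eef_rot: [-1.232, -1.171, 1.174]
contact_force: [0.6, 0.9, -0.2]
width: 0.752
```

apply_moves(motion="0 0 0 0; 0 0 0 0; 0 0 0 0; 0 0 0 0; 0 0 0 0", hand=0.0)

```text
time_s: 3.35
eef_pos: [0.5605, 0.3426, 0.0133]
eef_rot: [-1.233, -1.172, 1.171]
contact_force: [-2.5, -0.1, 5.9]
width: 0.411
```

apply_moves(motion="0 -3 0 0; 0 -8 0 0; 0 -13.5 0 0; 0 -13.5 0 0")

```text
time_s: 3.85
eef_pos: [0.5626, 0.3442, 0.1528]
eef_rot: [-1.233, -1.18, 1.164]
contact_force: [0.3, 0.7, -1.6]
width: 0.409
```

```bash
python3 mv.py .510 .103 .147 178.7; python3 - <<'E'
from h import *
im=snap("scene","scene2"); crop(im,280,180,160,120,5,"scene2c")
E
```

```text
shift cm [-24.36   0.41   4.04] turn -0.028 F [ 0.35  0.68 -1.6 ] w 0.409 t 3.85 p [0.5626 0.3442 0.1528]
```

View pics/scene2c.png

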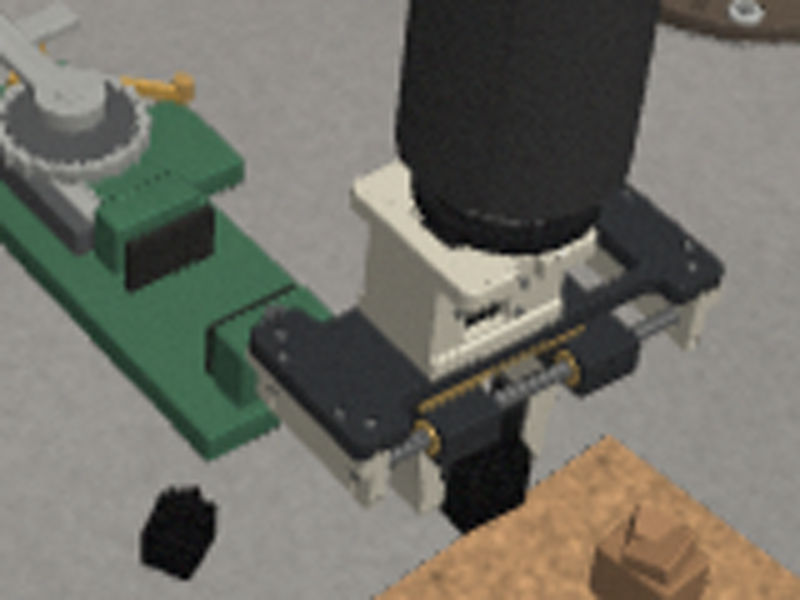

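The core is off the mat, upright in the fingers at about (377,277) in the full frame. Next I carry it over the clamp.

apply_moves(motion="-4 0.2 0.8 0; -9 0.4 1.6 0; -14 0.4 2.4 0; -19 0.4 3.2 0; -23 0.4 3.9 -0.02; -24.3 0.4 4 -0.024; -24.3 0.4 4 -0.024; -24.3 0.4 4 -0.024")

```text
time_s: 4.9
eef_pos: [0.5082, 0.1023, 0.143]
eef_rot: [-1.222, -1.189, 1.19]
contact_force: [0.1, 0.6, -2.4]
width: 0.409
```

```bash
python3 mv.py .510 .103 .031 178.5; python3 - <<'E'
from h import *
im=snap("scene","scene3"); crop(im,255,140,130,130,5,"scene3c")
E
```

```text
shift cm [ 0.07 11.2  -0.19] turn -0.001 F [ 0.09  0.65 -2.42] w 0.409 t 4.9 p [0.5082 0.1023 0.143 ]
```

View pics/scene3c.png

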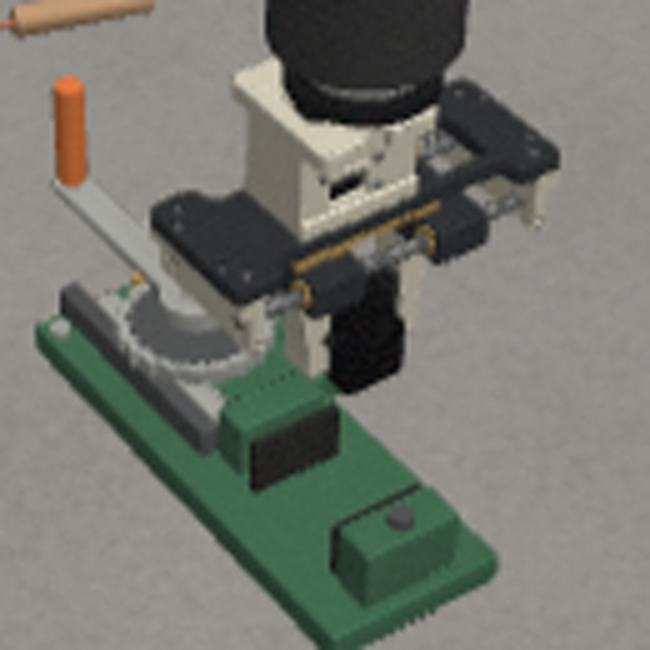

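apply_moves(motion="0.1 3.5 -0.2 0; 0.1 7 -0.2 0; 0.1 9.5 -0.2 0; 0.1 10.6 -0.2 0; 0.1 11.0 -0.2 0; 0.1 11.2 -0.2 0; 0.1 11.2 -0.2 0")

```text
time_s: 5.82
eef_pos: [0.5105, 0.103, 0.0322]
eef_rot: [-1.222, -1.19, 1.188]
contact_force: [-0.1, -0.3, -1.8]
width: 0.408
```

```bash
python3 mv.py .510 .103 .029 178.5; python3 - <<'E'
from h import *
im=snap("scene","scene4"); crop(im,255,140,130,130,5,"scene4c")
im=snap("top","top4"); crop(im,230,210,150,80,5,"top4c")
E
```

```text
shift cm [-0.    0.32  0.05] turn -0.001 F [-0.05 -0.25 -1.81] w 0.408 t 5.825 p [0.5105 0.103  0.0322]
```

View pics/scene4c.png

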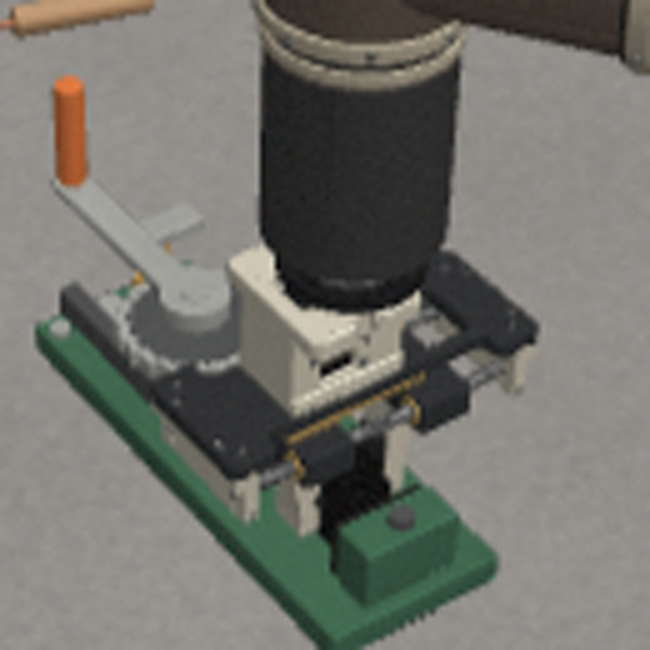

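View pics/top4c.png

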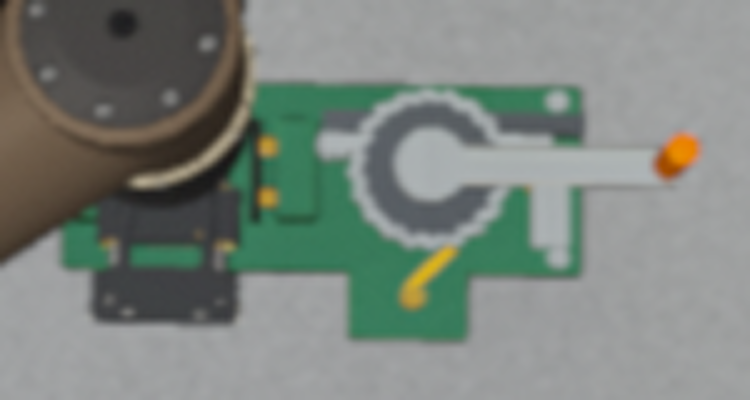

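The core is between the jaws with no contact yet. Next I lower it the last few mm.

apply_moves(motion="0 0.15 0 0; 0 0.3 0 0; 0 0.3 0 0; 0 0.3 0 0")

```text
time_s: 6.42
eef_pos: [0.5102, 0.1027, 0.0292]
eef_rot: [-1.222, -1.19, 1.189]
contact_force: [-2.6, 0.4, 5.3]
width: 0.411
```

apply_moves(motion="0 0 0 0; 0 0 0 0; 0 0 0 0; 0 -2 0 0; 0 -6 0 0; 0 -12 0 0; 0 -17 0 0; 0 -17 0 0", hand=0.6)

```text
time_s: 7.42
eef_pos: [0.5123, 0.1037, 0.2029]
eef_rot: [-1.224, -1.197, 1.183]
contact_force: [-0.5, 0.6, -0.6]
width: 0.6
```

```bash
python3 mv.py .50 -.04 .2 ; python3 - <<'E'
from h import *
im=snap("scene","scene5"); crop(im,255,140,130,130,5,"scene5c")
E
```

```text
shift cm [-14.4    0.23   0.85] turn 0 F [-0.48  0.55 -0.61] w 0.6 t 7.425 p [0.5123 0.1037 0.2029]
```

View pics/scene5c.png

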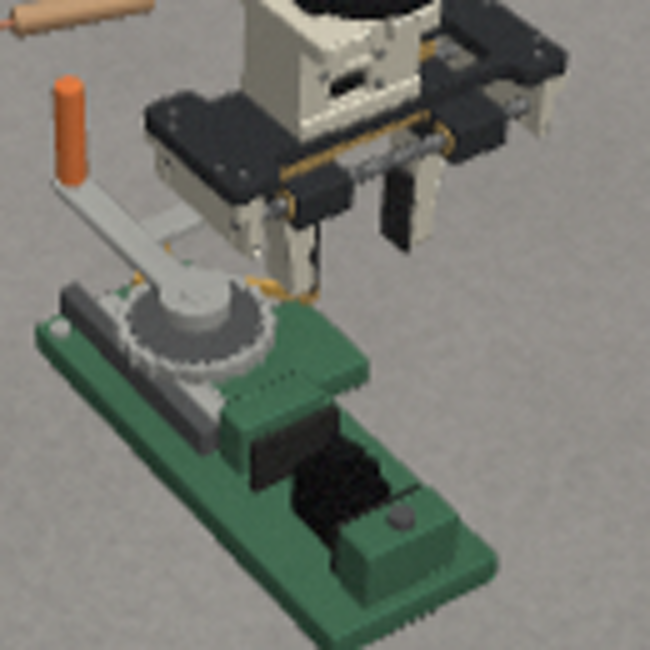

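```bash
python3 mv.py .5045 -.1705 .19 179 ; python3 mv.py .5045 -.1705 .096 179
```

```text
shift cm [-27.38   0.97  -0.1 ] turn -0.01 F [ 0.14 -0.6  -0.78] w 0.6 t 7.475 p [0.5108 0.1032 0.2004]
shift cm [-27.41  10.37  -0.07] turn -0.01 F [ 0.14 -0.6  -0.78] w 0.6 t 7.475 p [0.5108 0.1032 0.2004]
```

apply_moves(motion="-5 0.3 0 0; -10.5 0.6 0 0; -16 0.9 0 0; -21.5 0.9 0 -0.01; -26 0.9 -0.1 -0.01; -27.4 0.9 -0.1 -0.01; -27.4 0.9 -0.1 -0.01; -27.4 0.9 -0.1 -0.01")

```text
time_s: 8.48
eef_pos: [0.5034, -0.1705, 0.1889]
eef_rot: [-1.216, -1.196, 1.197]
contact_force: [0.3, -0.5, -0.2]
width: 0.599
```

```bash
python3 mv.py .5045 -.1705 .096 179 ; python3 - <<'E'
from h import *
im=snap("scene","scene6"); crop(im,225,100,150,120,5,"scene6c")
im=snap("top","top6"); crop(im,230,190,160,100,5,"top6c")
E
```

```text
shift cm [-0.    9.29 -0.12] turn 0.001 F [ 0.32 -0.48 -0.23] w 0.599 t 8.475 p [ 0.5034 -0.1705  0.1889]
```

View pics/scene6c.png

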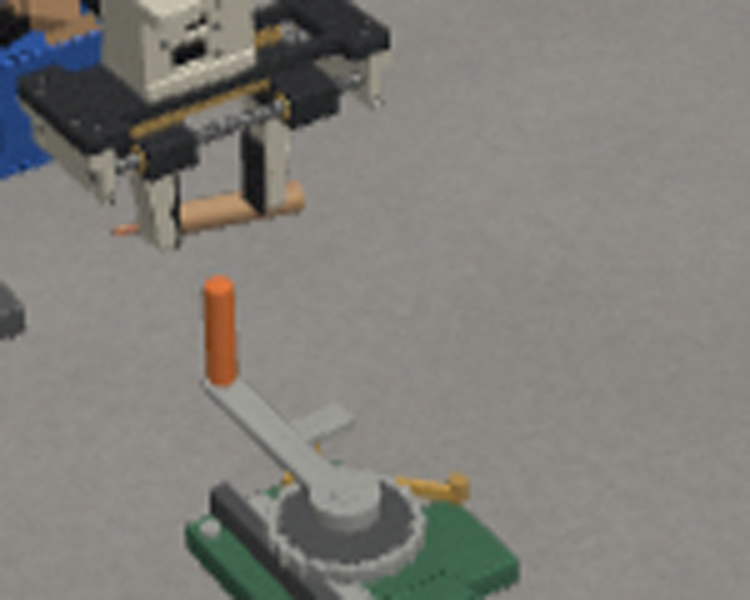

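View pics/top6c.png

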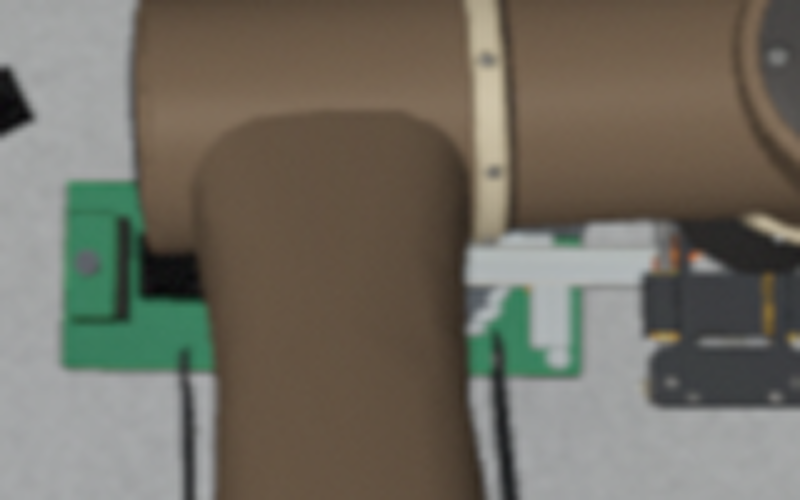

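```bash
python3 - <<'E'
from h import *
print(proj([.5034,-.1705,.148],"scene"),proj([.4934,-.1705,.148],"scene"),proj([.5034,-.1605,.148],"scene"), "post seen",225+219/5-.4,100+285/5-.4)
print(onz((268.4,156.6),"scene",.148))
E
```

```text
[[267.84523485 155.60586265]] [[270.75406462 154.42904107]] [[269.74863847 157.2643167 ]] post seen 268.40000000000003 156.6
[ 0.50476899 -0.16547362  0.148     ]
```

apply_moves(motion="0.2 3 -0.1 0; 0.2 6.5 -0.1 0; 0.2 9 -0.1 0; 0.2 9.3 -0.1 0; 0.2 9.3 -0.1 0")

```text
time_s: 9.2
eef_pos: [0.5053, -0.1688, 0.0973]
eef_rot: [-1.217, -1.198, 1.197]
contact_force: [-0.0, 0.2, 1.0]
width: 0.601
```

apply_moves(motion="0 0 0 0; 0 0 0 0; 0 0 0 0; 0 0 0 0", hand=0.26)

```text
time_s: 9.7
eef_pos: [0.5047, -0.1693, 0.0968]
eef_rot: [-1.218, -1.197, 1.196]
contact_force: [-0.3, 0.7, 0.4]
width: 0.272
```

```bash
python3 mv.py .5045 -.168 .096 179 ; python3 - <<'E'
from h import *
im=snap("scene","scene7"); crop(im,225,100,150,120,5,"scene7c")
E
```

```text
shift cm [0.13 0.08 0.03] turn 0.0 F [-0.26  0.67  0.44] w 0.272 t 9.7 p [ 0.5047 -0.1693  0.0968]
```

View pics/scene7c.png

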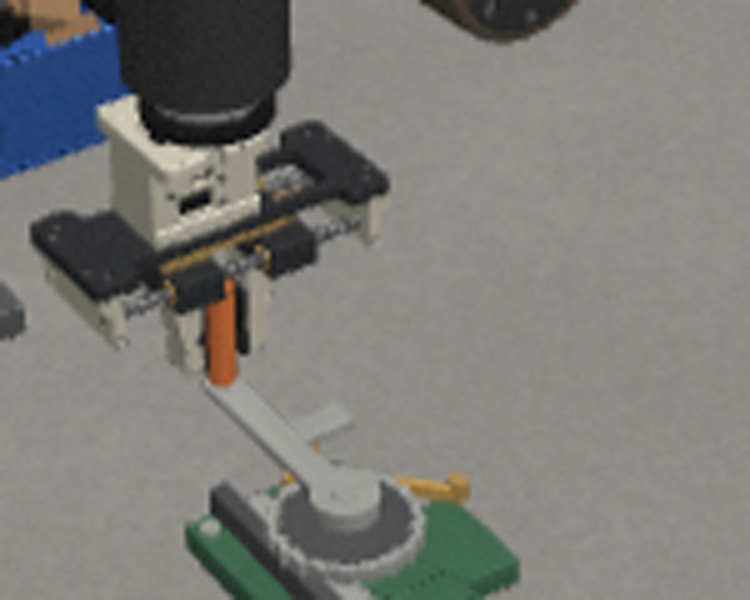

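```bash
cat > arc.py <<'E'
import sys; from h import *
A=np.array([.507,-.0405]); r=.129; OFF=-.025   # world lever angle = theta+OFF
def post(th): return A+r*np.array([np.sin(th+OFF),-np.cos(th+OFF)])
def plan(ths,z=.0965,zero=179.+1.4):
    o=arm.get_obs(); Rm=R.from_rotvec(o["eef_rot"]).as_matrix()
    a=np.degrees(np.arctan2(Rm[1,2],Rm[0,2])); out=[]
    for th in ths:
        p=post(th); d=Rm.T@(np.array([*p,z])-o["eef_pos"]); za=zero+np.degrees(th+OFF)
        t=np.radians((a-za+180)%360-180); out.append("%.1f %.1f %.1f %.2f"%(*(d*100),t))
    print("; ".join(out)); now()
def now():
    o=arm.get_obs(); v=o["eef_pos"][:2]-A; th=np.arctan2(v[0],-v[1])-OFF
    w=th+OFF; t=np.array([np.cos(w),np.sin(w)])
    print("t %.2f tool th %.3f r %.4f Ftan %.2f Frad %.2f Fz %.2f w %.3f"%(o["time_s"],th,np.hypot(*v),o["contact_force"][:2]@t,o["contact_force"][:2]@np.array([t[1],-t[0]]),o["contact_force"][2],o["width"]))
if __name__=="__main__":
    if len(sys.argv)<3: now()
    else: a,b,n=float(sys.argv[1]),float(sys.argv[2]),int(sys.argv[3]); plan(np.linspace(a,b,n+1)[1:])
E
python3 arc.py 0.03 0.56 5
```

```text
0.1 0.0 -1.7 -0.14; 0.3 0.0 -3.0 -0.24; 0.7 0.0 -4.3 -0.35; 1.2 0.0 -5.6 -0.45; 1.9 0.0 -6.8 -0.56
t 9.75 tool th 0.007 r 0.1288 Ftan 0.04 Frad -0.02 Fz -0.26 w 0.264
```

apply_moves(motion="0.1 0 -1.7 -0.14; 0.3 0 -3.0 -0.24; 0.7 0 -4.3 -0.35; 1.2 0 -5.6 -0.45; 1.9 0 -6.8 -0.56; 1.9 0 -6.8 -0.56")

```text
time_s: 10.5
eef_pos: [0.5733, -0.1512, 0.0962]
eef_rot: [-0.901, -1.596, 1.597]
contact_force: [0.1, -0.0, -0.1]
width: 0.26
```

```bash
python3 arc.py .53 -.55 8; python3 - <<'E'
from h import *
im=snap("scene","scene8"); crop(im,235,120,150,150,5,"scene8c")
E
```

```text
0.2 -0.0 2.2 0.17; 0.6 -0.0 3.9 0.30; 1.2 -0.0 5.5 0.44; 2.1 -0.0 7.0 0.57; 3.1 -0.0 8.4 0.71; 4.4 -0.0 9.6 0.84; 5.7 -0.0 10.7 0.98; 7.3 -0.0 11.6 1.11
t 10.50 tool th 0.565 r 0.1290 Ftan 0.10 Frad 0.06 Fz -0.15 w 0.260
```

View pics/scene8c.png

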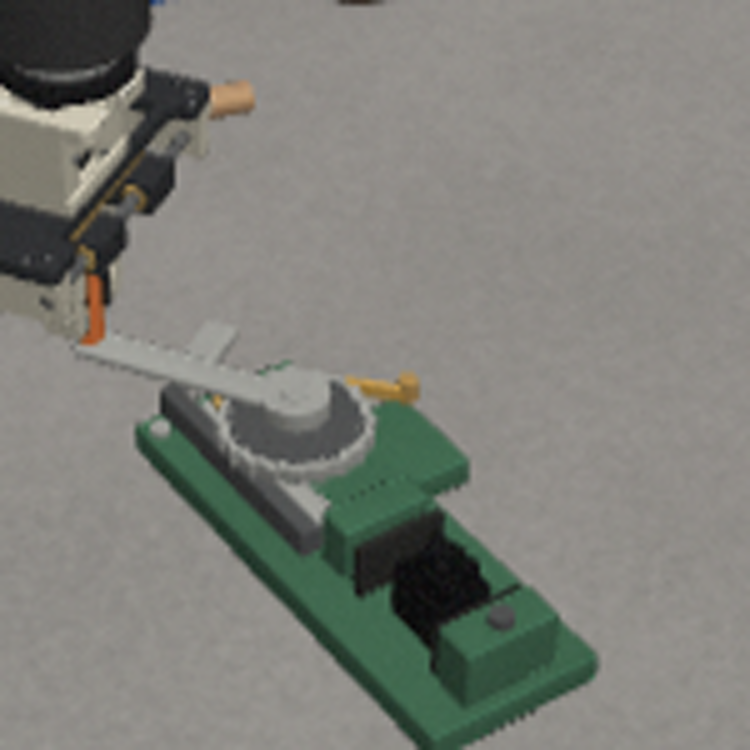

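The cage moves the lever; the jaw has advanced by a few mm (pad at ~(315,230) full-frame). I swing it back.

apply_moves(motion="0.2 0 2.2 0.17; 0.6 0 3.9 0.30; 1.2 0 5.5 0.44; 2.1 0 7.0 0.57; 3.1 0 8.4 0.71; 4.4 0 9.6 0.84; 5.7 0 10.7 0.98; 7.3 0 11.6 1.11; 7.3 0 11.6 1.11")

```text
time_s: 11.68
eef_pos: [0.4348, -0.1487, 0.0969]
eef_rot: [-1.426, -0.781, 0.78]
contact_force: [1.2, -0.1, 1.3]
width: 0.258
```

```bash
python3 arc.py -.53 .57 8; python3 - <<'E'
from h import *
im=snap("scene","scene9"); crop(im,235,120,150,150,5,"scene9c")
E
```

```text
0.3 0.0 -2.2 -0.16; 0.6 0.0 -3.9 -0.30; 1.3 0.0 -5.6 -0.43; 2.1 0.0 -7.1 -0.57; 3.2 0.0 -8.6 -0.71; 4.4 0.0 -9.8 -0.85; 5.8 0.0 -10.9 -0.98; 7.3 0.0 -11.8 -1.12
t 11.68 tool th -0.563 r 0.1301 Ftan 1.08 Frad -0.62 Fz 1.26 w 0.258
```

View pics/scene9c.png

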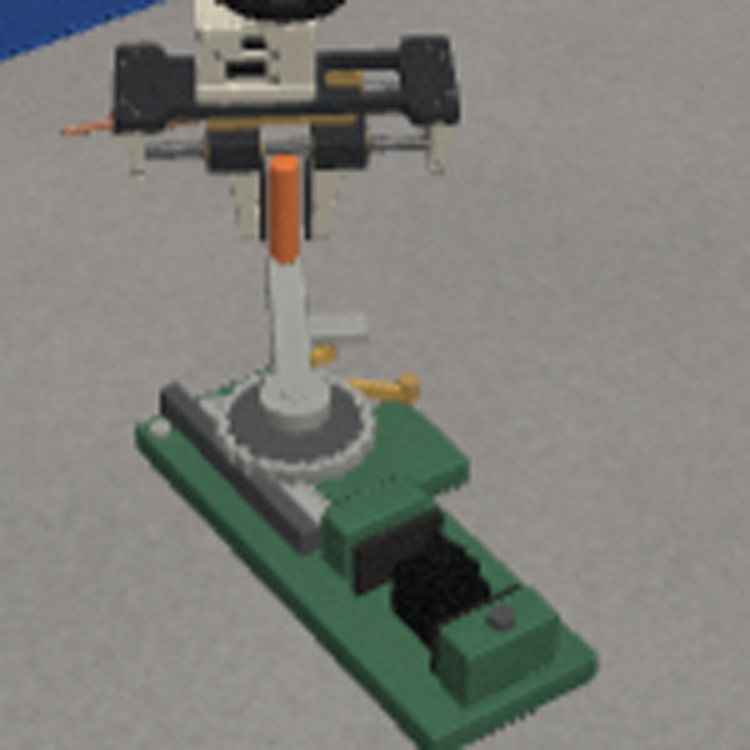

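apply_moves(motion="0.3 0 -2.2 -0.16; 0.6 0 -3.9 -0.30; 1.3 0 -5.6 -0.43; 2.1 0 -7.1 -0.57; 3.2 0 -8.6 -0.71; 4.4 0 -9.8 -0.85; 5.8 0 -10.9 -0.98; 7.3 0 -11.8 -1.12")

```text
time_s: 12.72
eef_pos: [0.5749, -0.1511, 0.0959]
eef_rot: [-0.89, -1.606, 1.608]
contact_force: [-1.9, -0.4, -0.6]
width: 0.258
```

```bash
python3 arc.py; python3 arc.py .53 -.55 8; python3 - <<'E'
from h import *
im=snap("scene","scene10"); crop(im,235,120,150,150,5,"scene10c")
E
```

```text
t 12.72 tool th 0.576 r 0.1297 Ftan -1.82 Frad -0.65 Fz -0.57 w 0.258
0.3 -0.1 2.3 0.18; 0.7 -0.1 4.0 0.32; 1.4 -0.1 5.6 0.45; 2.3 -0.1 7.1 0.59; 3.3 -0.0 8.5 0.72; 4.6 -0.0 9.7 0.86; 6.0 -0.0 10.7 0.99; 7.5 -0.0 11.6 1.13
t 12.72 tool th 0.576 r 0.1297 Ftan -1.82 Frad -0.65 Fz -0.57 w 0.258
```

View pics/scene10c.png

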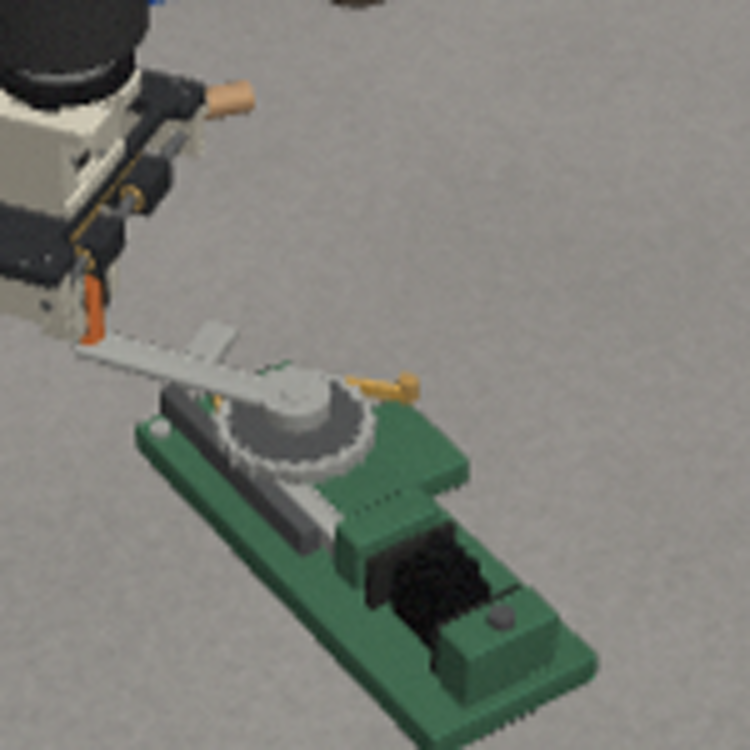

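```bash
cat > jaw.py <<'E'
from h import *
# track the moving jaw in scene pictures: synth shift of y in mm relative to scene0
def edges(p0): return proj(p0,"scene")[0]
J=np.array([.51,.05,.055])
def jaw(name,ref="scene0"):
    a=cv2.imread(f"pics/{ref}.png").astype(np.float32); b=cv2.imread(f"pics/{name}.png").astype(np.float32)
    # ref patch: the left side and rear-left top of the jaw
    x0,y0,w,h=299,217,10,22
    T=a[y0:y0+h,x0:x0+w]; best=[]
    u=np.array([-.02,1,0])
    for d in np.arange(-2,36,.25):
        s=proj(J+u*d/1000,"scene")[0]-proj(J,"scene")[0]
        m=cv2.getRectSubPix(b,(w,h),(float(x0+(w-1)/2+s[0]),float(y0+(h-1)/2+s[1])))
        best.append((float(np.abs(m-T).mean()),d))
    return sorted(best)[:3]
if __name__=="__main__":
    import sys
    for n in sys.argv[1:]: print(n,jaw(n))
E
python3 jaw.py scene3 scene5 scene8 scene9 scene10
```

```text
scene3 [(4.040005683898926, np.float64(0.25)), (4.07472562789917, np.float64(0.5)), (4.14393949508667, np.float64(0.0))]
scene5 [(3.517535924911499, np.float64(0.25)), (3.601515054702759, np.float64(0.0)), (3.6199302673339844, np.float64(0.5))]
scene8 [(4.2306647300720215, np.float64(4.25)), (4.250209808349609, np.float64(4.0)), (4.277731418609619, np.float64(4.5))]
scene9 [(4.154637813568115, np.float64(3.25)), (4.181966304779053, np.float64(3.0)), (4.205926895141602, np.float64(3.5))]
scene10 [(4.473857879638672, np.float64(14.25)), (4.477450370788574, np.float64(14.5)), (4.506045818328857, np.float64(14.0))]
```

apply_moves(motion="0.3 0 2.3 0.18; 0.7 0 4.0 0.32; 1.4 0 5.6 0.45; 2.3 0 7.1 0.59; 3.3 0 8.5 0.72; 4.6 0 9.7 0.86; 6.0 0 10.7 0.99; 7.5 0 11.6 1.13; 7.5 0 11.6 1.13")

```text
time_s: 13.9
eef_pos: [0.4361, -0.1478, 0.0968]
eef_rot: [-1.428, -0.775, 0.774]
contact_force: [-0.3, -0.3, -0.3]
width: 0.264
```

```bash
python3 arc.py -.53 .57 8; python3 - <<'E'
from h import *
im=snap("scene","scene11")
E
python3 jaw.py scene11
```

```text
0.1 0.0 -2.1 -0.17; 0.5 0.0 -3.9 -0.30; 1.2 0.0 -5.5 -0.44; 2.0 0.0 -7.1 -0.58; 3.1 0.0 -8.5 -0.72; 4.3 0.0 -9.8 -0.85; 5.7 0.0 -10.8 -0.99; 7.3 0.0 -11.7 -1.13
t 13.90 tool th -0.559 r 0.1286 Ftan -0.13 Frad 0.41 Fz -0.27 w 0.264
scene11 [(3.622546672821045, np.float64(13.75)), (3.636193037033081, np.float64(13.5)), (3.704439640045166, np.float64(14.0))]
```

apply_moves(motion="0.1 0 -2.1 -0.17; 0.5 0 -3.9 -0.30; 1.2 0 -5.5 -0.44; 2.0 0 -7.1 -0.58; 3.1 0 -8.5 -0.72; 4.3 0 -9.8 -0.85; 5.7 0 -10.8 -0.99; 7.3 0 -11.7 -1.13")

```text
time_s: 14.95
eef_pos: [0.5749, -0.151, 0.0958]
eef_rot: [-0.889, -1.607, 1.609]
contact_force: [-3.0, -0.6, 0.7]
width: 0.263
```

```bash
python3 arc.py .53 -.55 8; python3 - <<'E'
from h import *
im=snap("scene","scene12"); crop(im,235,120,150,150,5,"scene12c")
E
python3 jaw.py scene12
```

```text
0.3 -0.1 2.3 0.18; 0.7 -0.1 4.0 0.32; 1.4 -0.1 5.6 0.45; 2.3 -0.1 7.1 0.59; 3.4 -0.1 8.5 0.72; 4.6 -0.0 9.7 0.86; 6.0 -0.0 10.7 0.99; 7.5 -0.0 11.6 1.13
t 14.95 tool th 0.576 r 0.1297 Ftan -2.91 Frad -1.07 Fz 0.74 w 0.263
scene12 [(5.722337245941162, np.float64(25.5)), (5.728577136993408, np.float64(25.25)), (5.7455830574035645, np.float64(25.75))]
```

View pics/scene12c.png

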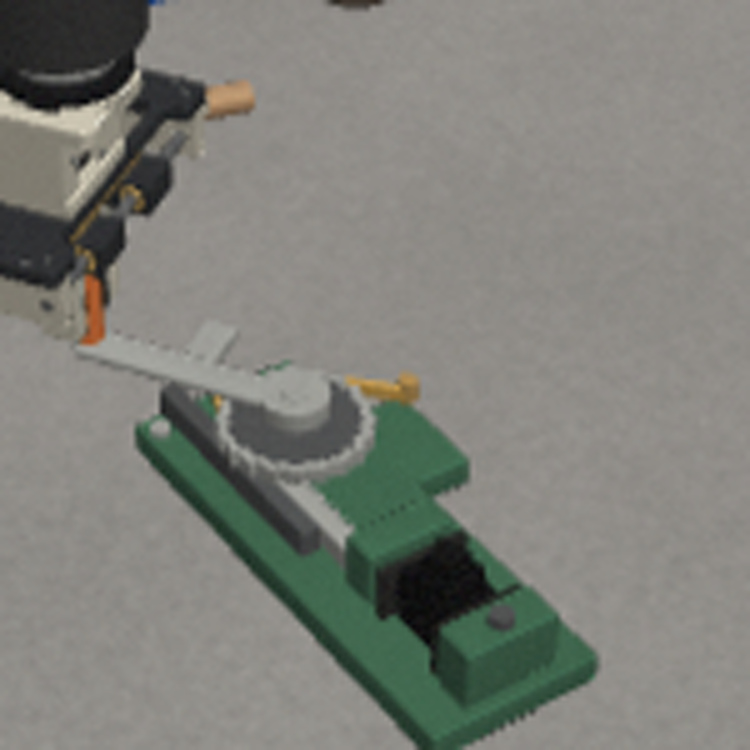

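apply_moves(motion="0.3 0 2.3 0.18; 0.7 0 4.0 0.32; 1.4 0 5.6 0.45; 2.3 0 7.1 0.59; 3.4 0 8.5 0.72; 4.6 0 9.7 0.86; 6.0 0 10.7 0.99; 7.5 0 11.6 1.13; 7.5 0 11.6 1.13")

```text
time_s: 16.12
eef_pos: [0.4361, -0.1476, 0.0968]
eef_rot: [-1.428, -0.775, 0.774]
contact_force: [0.8, 0.4, 0.4]
width: 0.26
```

```bash
python3 arc.py -.53 .57 11; python3 - <<'E'
from h import *
im=snap("scene","scene13"); im=snap("top","top13"); crop(im,200,170,190,130,4,"top13c")
E
python3 jaw.py scene13
```

```text
0.0 0.0 -1.7 -0.13; 0.3 0.0 -2.9 -0.23; 0.6 0.0 -4.2 -0.33; 1.1 0.0 -5.4 -0.43; 1.7 0.0 -6.5 -0.53; 2.4 0.0 -7.6 -0.63; 3.2 0.0 -8.6 -0.73; 4.1 0.0 -9.6 -0.83; 5.0 0.0 -10.4 -0.93; 6.1 0.0 -11.1 -1.03; 7.2 0.0 -11.7 -1.13
t 16.12 tool th -0.560 r 0.1284 Ftan 0.50 Frad -0.77 Fz 0.43 w 0.260
scene13 [(5.201722621917725, np.float64(24.0)), (5.206055641174316, np.float64(24.25)), (5.208909511566162, np.float64(23.75))]
```

View pics/top13c.png

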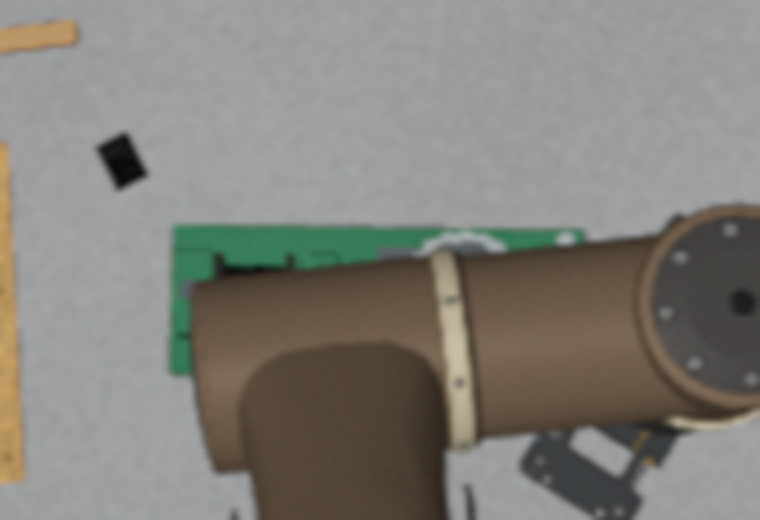

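```bash
python3 - <<'E'
from h import *
im=cv2.imread("pics/top13.png")[:,:,::-1]; crop(im,240,222,50,20,15,"t13")
im=cv2.imread("pics/top0.png")[:,:,::-1]; crop(im,240,222,50,20,15,"t00")
E
```

```text
(no output)
```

View pics/t13.png

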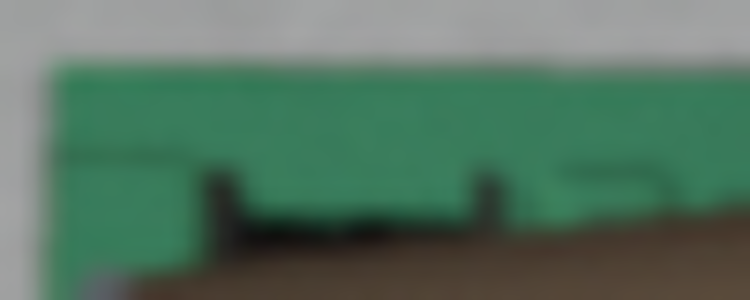

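View pics/t00.png

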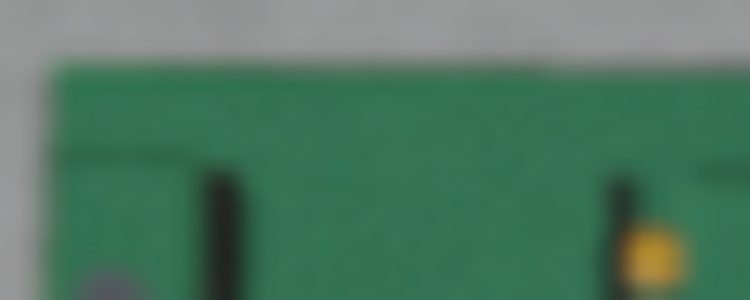

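Top view at rest: far ends of the faces are visible, the pad edge is at crop x≈473 and the fixed face at ≈235, with dark core between. Contact is near, so I push in small steps from here and read the force.

apply_moves(motion="0.0 0 -1.7 -0.13; 0.3 0 -2.9 -0.23; 0.6 0 -4.2 -0.33")

```text
time_s: 16.6
eef_pos: [0.4748, -0.1657, 0.096]
eef_rot: [-1.312, -1.028, 1.03]
contact_force: [-2.8, 3.2, 0.9]
width: 0.259
```

```bash
python3 arc.py -.25 .05 6
```

```text
0.0 -0.1 -0.3 -0.02; 0.1 -0.1 -1.0 -0.07; 0.1 -0.1 -1.6 -0.12; 0.2 -0.1 -2.3 -0.17; 0.3 -0.1 -2.9 -0.22; 0.5 -0.1 -3.5 -0.27
t 16.60 tool th -0.226 r 0.1293 Ftan -3.51 Frad -2.42 Fz 0.94 w 0.259
```

apply_moves(motion="0.1 0 -0.6 -0.05; 0.2 0 -1.2 -0.10")

```text
time_s: 16.85
eef_pos: [0.4858, -0.1672, 0.0956]
eef_rot: [-1.271, -1.099, 1.105]
contact_force: [-5.0, -1.6, 1.1]
width: 0.26
```

```bash
python3 arc.py
```

```text
t 16.85 tool th -0.141 r 0.1284 Ftan -4.70 Frad 2.42 Fz 1.07 w 0.260
```

apply_moves(motion="0 0 -0.6 -0.05; 0.1 0 -1.3 -0.10")

```text
time_s: 17.1
eef_pos: [0.4984, -0.1682, 0.0956]
eef_rot: [-1.226, -1.173, 1.18]
contact_force: [-5.4, -2.5, 1.2]
width: 0.265
```

```bash
python3 arc.py;  python3 - <<'E'
from h import *
im=snap("scene","scene14")
E
python3 jaw.py scene14; python3 arc.py
```

```text
t 17.10 tool th -0.042 r 0.1280 Ftan -5.21 Frad 2.87 Fz 1.17 w 0.265
scene14 [(6.642369270324707, np.float64(26.75)), (6.652837753295898, np.float64(27.0)), (6.6652326583862305, np.float64(26.5))]
t 17.15 tool th -0.035 r 0.1280 Ftan -4.19 Frad 4.06 Fz 0.25 w 0.263
```

apply_moves(motion="0.1 0 -0.6 -0.05; 0.2 0 -1.2 -0.09")

```text
time_s: 17.4
eef_pos: [0.51, -0.1669, 0.0955]
eef_rot: [-1.184, -1.238, 1.245]
contact_force: [-7.5, -4.5, -0.5]
width: 0.255
```

```bash
python3 arc.py;  python3 - <<'E'
from h import *
im=snap("scene","scene15"); crop(im,235,120,150,150,5,"scene15c")
E
python3 jaw.py scene15; python3 arc.py 0.03 -.55 5
```

```text
t 17.40 tool th 0.049 r 0.1265 Ftan -7.64 Frad 4.36 Fz -0.54 w 0.255
scene15 [(7.564956188201904, np.float64(27.25)), (7.566580295562744, np.float64(27.5)), (7.603813648223877, np.float64(27.0))]
-0.1 -0.1 1.8 0.15; 0.2 -0.1 3.3 0.27; 0.7 -0.1 4.7 0.38; 1.4 -0.1 6.0 0.50; 2.2 -0.1 7.3 0.62
t 17.45 tool th 0.055 r 0.1264 Ftan -4.31 Frad 4.46 Fz -0.72 w 0.262
```

View pics/scene15c.png

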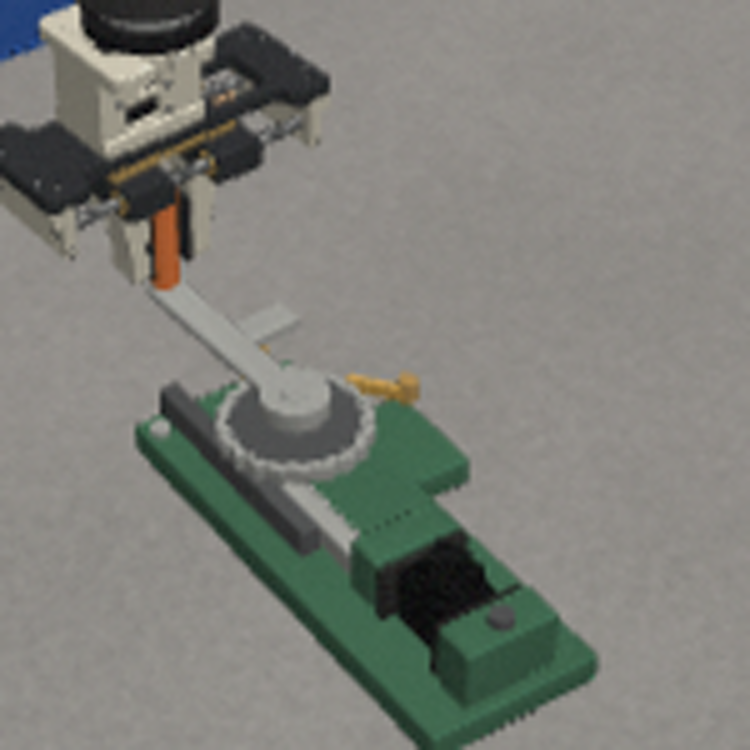

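apply_moves(motion="-0.1 0 1.8 0.15; 0.2 0 3.3 0.27; 0.7 0 4.7 0.38; 1.4 0 6.0 0.50; 2.2 0 7.3 0.62; 2.2 0 7.3 0.62")

```text
time_s: 18.2
eef_pos: [0.4384, -0.147, 0.0967]
eef_rot: [-1.428, -0.777, 0.776]
contact_force: [0.4, 0.3, 0.5]
width: 0.261
```

```bash
python3 arc.py -.56 -.59 1;  python3 - <<'E'
from h import *
im=snap("scene","scene16"); crop(im,235,120,150,150,5,"scene16c")
im=snap("top","top16"); crop(im,240,222,50,20,15,"t16")
E
python3 jaw.py scene16
```

```text
-0.2 0.0 0.6 0.03
t 18.20 tool th -0.547 r 0.1267 Ftan 0.21 Frad -0.45 Fz 0.54 w 0.261
scene16 [(6.0502543449401855, np.float64(26.5)), (6.0522003173828125, np.float64(26.75)), (6.100672721862793, np.float64(27.0))]
```

View pics/t16.png

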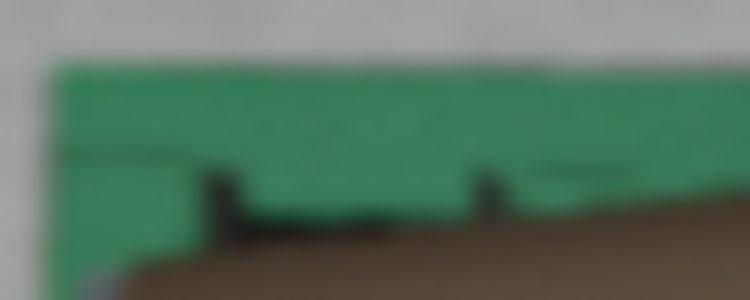

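View pics/scene16c.png

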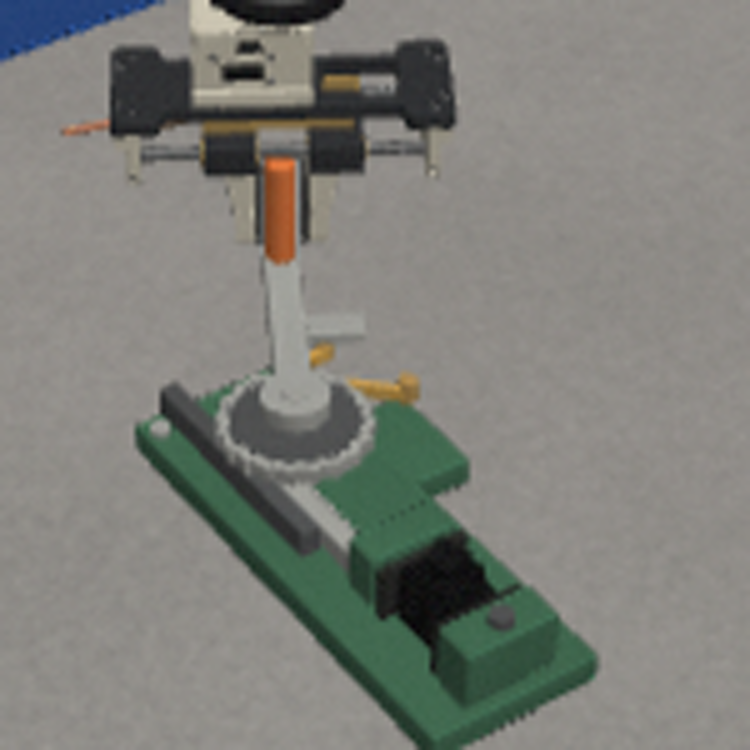

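The jaw sits one notch further on, and the pad has stayed at crop x≈473, so the springs are compressed. Next I nudge the lever to its rest stop.

apply_moves(motion="-0.2 0 0.5 0.02; -0.2 0 0.7 0.03; -0.2 0 0.7 0.03")

```text
time_s: 18.68
eef_pos: [0.4312, -0.1449, 0.0966]
eef_rot: [-1.437, -0.752, 0.752]
contact_force: [1.0, -0.1, -0.8]
width: 0.261
```

```bash
python3 arc.py
```

```text
t 18.68 tool th -0.603 r 0.1290 Ftan 0.83 Frad -0.53 Fz -0.81 w 0.261
```

apply_moves(motion="0.05 0 0.2 0; 0.1 0 0.3 0; 0.1 0 0.3 0")

```text
time_s: 19.05
eef_pos: [0.4291, -0.1422, 0.0965]
eef_rot: [-1.437, -0.751, 0.752]
contact_force: [-0.2, -0.5, -0.1]
width: 0.266
```

```bash
python3 arc.py
```

```text
t 19.05 tool th -0.628 r 0.1281 Ftan 0.18 Frad 0.55 Fz -0.07 w 0.266
```

apply_moves(motion="0.1 0 0.3 0; 0.1 0 0.3 0")

```text
time_s: 19.3
eef_pos: [0.4285, -0.1405, 0.0969]
eef_rot: [-1.439, -0.753, 0.751]
contact_force: [4.3, -9.3, -4.6]
width: 0.259
```

```bash
python3 arc.py;  python3 - <<'E'
from h import *
im=snap("scene","scene17"); crop(im,235,120,120,110,6,"scene17c")
E
```

```text
t 19.30 tool th -0.640 r 0.1271 Ftan 9.14 Frad 4.63 Fz -4.65 w 0.259
```

View pics/scene17c.png

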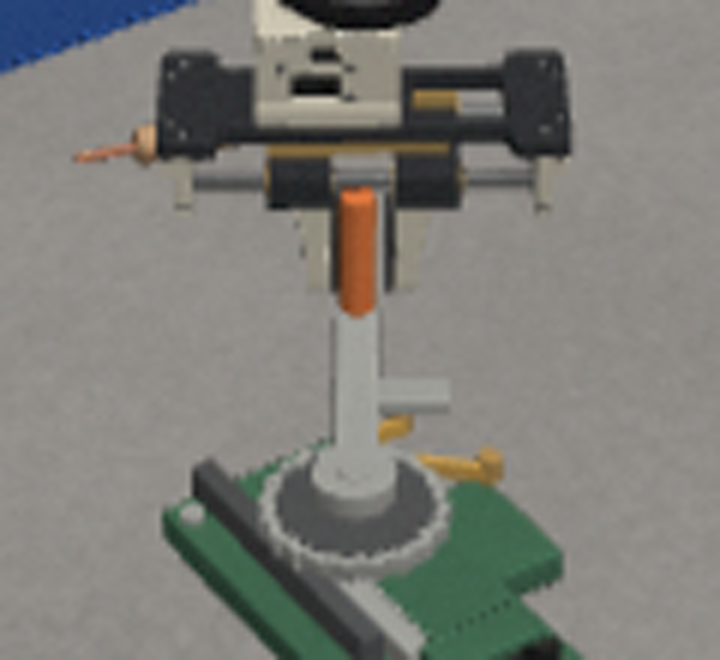

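apply_moves(motion="0 0 -0.25 0; 0 0 -0.25 0; 0 0 -0.25 0; 0 0 -0.25 0; 0 -3 -0.25 0; 0 -8 -0.25 0; 0 -12 -0.25 0; 0 -12 -0.25 0", hand=0.5)

```text
time_s: 20.35
eef_pos: [0.4313, -0.1412, 0.2197]
eef_rot: [-1.44, -0.757, 0.748]
contact_force: [0.1, 0.6, -1.0]
width: 0.499
```

```bash
python3 mv.py .36 -.4 .24
```

```text
shift cm [-25.32  -2.07  -8.9 ] turn 0 F [ 0.06  0.62 -0.97] w 0.499 t 20.35 p [ 0.4313 -0.1412  0.2197]
```

apply_moves(motion="-5 -1 -1.8 0; -10 -2 -3.6 0; -15 -2 -5.3 0; -20 -2 -7 0; -25 -2 -8.8 0; -25 -2 -8.8 0; -25 -2 -8.8 0")

```text
time_s: 21.22
eef_pos: [0.3586, -0.3965, 0.2355]
eef_rot: [-1.436, -0.75, 0.751]
contact_force: [-0.2, 0.3, -0.2]
width: 0.502
```

```bash
python3 - <<'E'
from h import *
im=snap("top","top18"); crop(im,230,205,150,100,5,"top18c"); crop(im,236,225,60,40,13,"t18")
im=snap("scene","scene18"); crop(im,255,140,130,130,5,"scene18c")
E
python3 jaw.py scene18
```

```text
scene18 [(5.299435615539551, np.float64(26.5)), (5.3058857917785645, np.float64(26.25)), (5.327124118804932, np.float64(26.75))]
```

View pics/top18c.png

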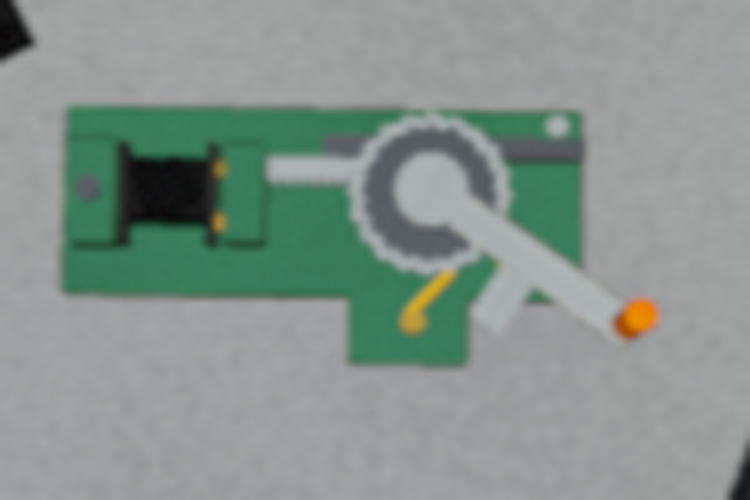

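View pics/t18.png

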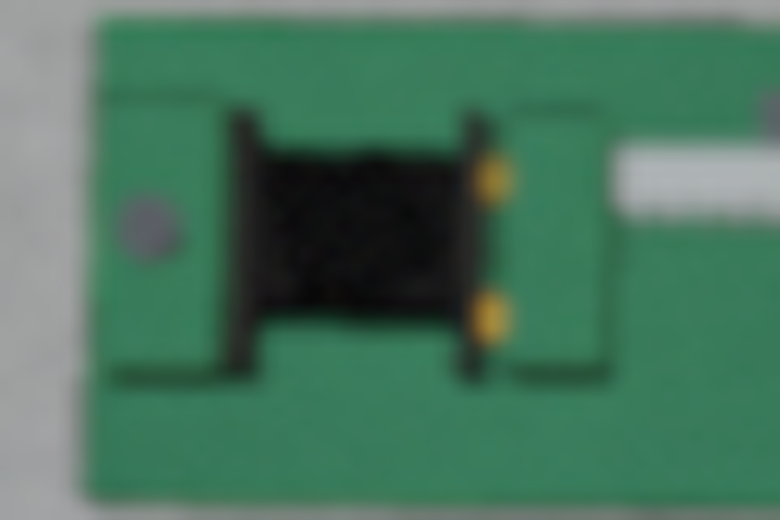

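View pics/scene18c.png

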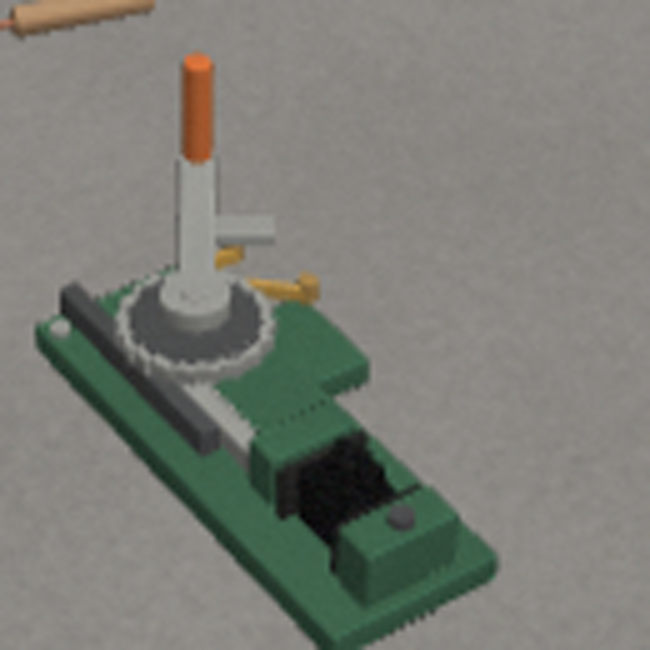

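```bash
python3 - <<'E'
from h import *
a,b=[cv2.imread(f"pics/{n}.png").astype(np.float32) for n in("top0","top18")]
def sh(x0,y0,w,h,dr):
    T=a[y0:y0+h,x0:x0+w]; T=T-T.mean((0,1)); out=[]
    for d in dr:
        m=cv2.getRectSubPix(b,(w,h),(x0+(w-1)/2-float(d),y0+(h-1)/2)); m=m-m.mean((0,1)); out.append((float(np.abs(m-T).mean()),d))
    return sorted(out)[:2]
dr=np.arange(7,13,.05)
print("jaw rear edge",sh(289,237,9,16,dr),"\njaw bottom strip",sh(284,251,11,5,dr),"\njaw top corner",sh(287,232,9,5,dr))
print("pad ends",sh(277,232,6,5,dr),sh(277,251,6,4,dr)); 
E
```

```text
jaw rear edge [(1.7768715620040894, np.float64(10.299999999999988)), (1.7934110164642334, np.float64(10.24999999999999))] 
jaw bottom strip [(3.082070827484131, np.float64(10.449999999999989)), (3.0903823375701904, np.float64(10.399999999999988))] 
jaw top corner [(4.652017593383789, np.float64(10.499999999999988)), (4.6573967933654785, np.float64(10.549999999999986))]
pad ends [(6.066967964172363, np.float64(8.799999999999994)), (6.08481502532959, np.float64(8.749999999999993))] [(3.019904613494873, np.float64(8.799999999999994)), (3.078125476837158, np.float64(8.749999999999993))]
```

View pics/top18.png

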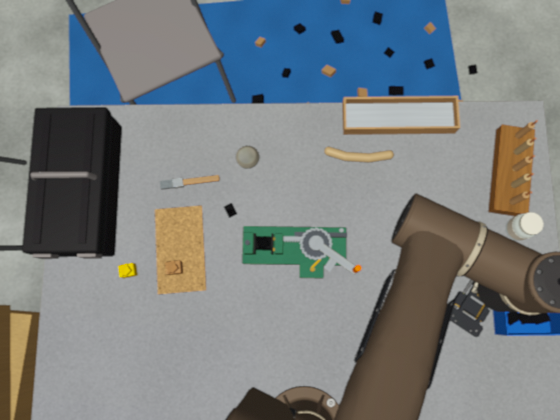

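```bash
python3 -c "
from rig import ticket; print(ticket.sign_off())"
```

```text
the job is handed in; nothing more can be done
None
```

The black obsidian core stands upright in the clamp, held at the first firm notch. The lever is back at its rest and the gripper touches nothing. I handed the job in at about 21 s; it reports no verdict.

- **Placing:** I gripped the large black core across its 36 mm width and set it on the bed. I felt it touch the bed at about 5 N before letting go.
- **Ratcheting:** I worked the lever post back and forth with the fingers loosely around it. The last push was in small steps, and the force on the lever rose from about 2 N to between 5 and 7.6 N while moving.
- **Squeeze:** In the top pictures from start to end, the moving jaw advanced about 27 mm but its pad only about 23 mm. The springs are therefore compressed by about 4.2 mm, or roughly 33 N. That is above the 20 N firm limit and below the 90 N cracking limit. One notch earlier would have been only about 3 N, so this is the first firm notch.
- **Lever rest:** I pushed the lever to its hard stop, where the force rose to about 9 N, then let go and moved the arm away.

**Checks that disagreed:**
- My angle estimate put the stop at -0.64 rad instead of -0.60, which I take to be calibration error.
- The side view showed the last notch as about 2.5 mm of jaw travel instead of 3.8 mm. I relied on the top view for the squeeze.

**Bystanders:** In the last top picture the chert, cobble, billet, brush, the small black stone and the yellow one are where they were. The arm hid the abrader and the flaker in that picture. The robot passed over that area only well above the table.

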